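# Turn the clay duck to the camera and take its picture

### The job

Push one of the turntable's arms round with a finger until the clay duck's beak points straight at the camera lens, then press the shutter button on the grey remote fully down and let it come up again. Turn it steadily rather than spinning it, press the shutter only once the duck faces the camera, and leave the remote standing where it is. Do not grasp or lift anything, do not touch the duck or the camera, and do not disturb the other things on the table.

Things in the scene. Friction and masses are not known exactly. Their poses are not given: they have to be found in the camera images.
- turntable: turntable bolted to the table: dark foot 170 mm across, above it a dark steel disc 160 mm across (top 50 mm up). Origin on its upright turning axis, at table height. Four alike level push arms stick out of the disc, 90 degrees apart; each ends in a rubber sleeve 16 mm thick, 97 to 151 mm from the axis, centre line 43 mm above the table, nothing under it.
- wheel (a joint): angle of the turntable's disc with its arms and duck, growing counter-clockwise seen from above; it turns endlessly both ways, has a stiff bearing (about 0.1 N m), and stays where it is left. Its zero has no meaning for the job.
- duck: clay duck on a wooden foot, fixed on the disc and turning with it, 110 mm tall (top at 160 mm above the table), nowhere more than 56 mm from the axis. Origin on the turning axis at the disc's top; +x points where the light wooden beak points, +z up. The four arms lie at 45, 135, 225 and 315 degrees from the beak, counter-clockwise seen from above.
- camera: black camera on a small three-legged stand, fixed to the table, 120 mm wide and 190 mm tall. Origin at table height straight below the front of the lens; its +x points where the lens looks, roughly at the turntable.
- lens (a point): centre of the front of the camera's lens, 128 mm above the table, about 0.25 m from the turntable's axis
- remote: loose grey box of the shutter release, 80 x 110 x 26 mm, 0.35 kg; origin under its centre, +z up. The button stands in the middle of its top, on a round collar; its top is 44 mm above the table.
- shutter (a joint): travel of the round black push button on the remote, 36 mm across: 0 up, 0.006 m fully down; a spring pushes it back, about 4 N when fully down
- shutter_top (a point): centre of the top of the shutter button, which is pressed straight down
- pot_a: small lidded paint pot, 38 mm across, 48 mm tall; bystander, stands loose; origin under its centre
- pot_b: larger lidded paint pot, 48 mm across, 60 mm tall; bystander, stands loose; origin under its centre
- brush_cup: white cup 76 mm across and 95 mm tall, with brushes sticking up to 210 mm; bystander, stands loose; origin under its centre
- spatula: modelling spatula, 170 mm long, lying flat; bystander, loose; origin on its underside
- tape: roll of paper tape lying flat, 84 mm across, 20 mm tall; bystander, stands loose; origin under its centre
- sanding_block: cork sanding block, 65 x 35 x 28 mm; bystander, stands loose; origin under its centre
- egg_cup: small turned wooden stand, 44 mm across, 48 mm tall; bystander, stands loose; origin under its centre
Mind the look-alikes: they are no part of the job. Several things look just like the remote: the one meant starts farthest to the robot's right.

How it is judged:
On the way, in this order (a step that is already met when the one before it is completed fails the run):
1. the duck faces the camera and the turntable stands still (x of lens in the frame of duck above 0.1 m and y of lens in the frame of duck between -0.035 and 0.035 m and velocity of joint wheel between -0.1 and 0.1 rad/s), for 0.2 s.
2. the shutter button is pressed down (at least 4.5 of its 6 mm) with the duck facing the camera (x of lens in the frame of duck above 0.1 m and y of lens in the frame of duck between -0.035 and 0.035 m and value of joint shutter above 0.0045 m), for 0.05 s.
At the end, for the whole second after the job is handed in: the duck stands still with its beak's line passing within 35 mm sideways of the lens centre (about 8 degrees), the shutter button is up again, the remote is on the table within 40 mm of where it began, and every bystander is within 20 mm of where it began (all of step 1 and value of joint shutter below 0.002 m and distance of remote from where it was at the start of the episode below 0.04 m and height (world z) of remote below 0.004 m and distance of each of pot_a, pot_b, brush_cup, spatula, tape, sanding_block, egg_cup from where it was at the start of the episode below 0.02 m); the robot touches nothing.
It fails at once if the shutter button is pressed while the duck does not face the camera (value of joint shutter above 0.003 m and not (x of lens in the frame of duck above 0.1 m and y of lens in the frame of duck between -0.035 and 0.035 m)).
It fails at once if the duck (over 1 N) or the camera (over 2 N) is touched (contact force between any of the fingers, the arm and duck above 1 N or contact force between any of the fingers, the arm and camera above 2 N).
It fails at once if the turntable is spun faster than 3 rad/s (not (velocity of joint wheel between -3 and 3 rad/s)).
It fails at once if the remote is lifted (8 mm), tipped (0.2 rad) or pushed more than 40 mm (height (world z) of remote above 0.008 m or angle between remote's own z axis and vertical above 0.2 rad or distance of remote from where it was at the start of the episode above 0.04 m).
It fails at once if a bystander is moved by more than 20 mm or lifted (not (distance of each of pot_a, pot_b, brush_cup, spatula, tape, sanding_block, egg_cup from where it was at the start of the episode below 0.02 m)).
It also fails if it takes over 54 s, if anything falls off the work surface, if the arm or the gripper's body presses on something with over 40 N, if the wrist force passes 120 N, or if a joint passes its speed limit or range.

### The arm

A 6-joint arm with a two-finger parallel gripper is mounted at the origin on the work surface. World frame = base frame: x ahead of the robot, y to its left, z up, the work surface at z = 0. Lengths are in m, angles in rad, forces in N, time in s.
With the tool pointing down it reaches from about 0.4 to 0.925 m from the base axis. Payload 3.4 kg.
Tool frame: the origin (TCP) lies midway between the tips of the shut fingers; the grasp point (between the pads) lies 19 mm behind it; z points along the fingers, y is the line along which they close (so a half turn about z gives the same grasp; the last joint's range is limited). The gripper opens to 85 mm and grips with 20 to 120 N. Pads are 22 mm wide; open, the fingers measure 114 mm over their backs; the gripper's body (76 mm by 85 mm) begins 54 mm behind the grasp point. The pads swing forward as they close: fully open they stand 13 mm farther back than shut.
Start: joints at [1.226, 0.307, 1.506, -0, 1.328, -0.073], TCP at [0.154, 0.554, 0.191] pointing down, gripper open.
Joint ranges: [-3.12, 3.12], [-1.05, 2.28], [0.14, 2.33], [-1.42, 4.57], [0.1, 2.73], [-2.68, 2.68]. Speed limits (rad/s): [2.57, 2.57, 3.14, 3.14, 3.14, 3.14].

### API

Orientations are given as a unit quaternion [w, x, y, z].
In Python, from plant import manip gives the robot as it stands.
- The arm moves only by the tool move_arm, never from a script. Its argument "plan" is a list of rows, each a list of 7 numbers: the turn, a rotation vector about the tool's x, y, z in degrees, then the shift along the tool's x, y, z in m, then the closure, from -1 (fully open) to 1 (shut). A call has 1 to 8 rows; each row shifts and turns the commanded pose from where the row before left it, along the tool's axes as they then stand; what a row does not reach is not made up. A row lasts 1/12 s, in which the tool goes at most 41.7 mm and 7.16 degrees, less where a joint would pass 70% of its speed; a pose out of reach is approached as far as the arm can. A call with a gripper value outside its range is refused whole. The fingers move at their own pace and stop on an object; "force" is the grip in N (left out, the last holds). Time passes only in rows, so rows that do not move let the fingers close. It gives the time, the measured TCP pose, the force, the opening and the grip force at its end, in the units of the state.
- manip.sense(): the state, without advancing time (a new reading comes with each control period).
- manip.read_camera(name): name is "scene" or "top" or "wrist"; returns the picture (480x640x3 uint8, red, green, blue); there is no depth.
- manip.calibration(name): a dict with "camera_matrix" (3x3 intrinsics, pixels), "eye" and "attitude" of the camera in the world. Camera axes: x right, y down, z forward; pixel columns grow to the right and rows downward; lengths in m; the calibration is good to about 2 mm. A picture is of the moment at which its call begins: read the wrist's pose just before it. calibration takes no time and is no camera call; for the wrist camera it gives the pose at the moment of the call.
- manip.hand_in(): hands the job in; it is judged then, once.
Trained networks look in the newest picture that a camera, given by its name, has taken for a name from the list of things; names that differ only in an ending like _2 or _b are one class to them, and where a whole thing is asked for, a point or a joint stands for the part that bears it (a point fixed in the world has none). Each returns a list of dicts, best first, with "conf" (0 to 1); they miss things now and then, are a little off and sometimes report something else, mostly with a low value. They report only what shows in the picture. A call takes as long as a camera call. They do not tell look-alikes from the thing itself.
- manip.outline_of(camera, target): "pixels" (480x640 bool, what is visible of it) and "point" ([column, row] in pixels, amid what is visible of it).
The state is a dict: "t": time; "q": joint angles; "joint_velocities": joint speeds; "tau": joint torques, N m; "position": TCP position; "orientation": TCP orientation; "wrist_force": force on the tool from outside, world axes, zero at the start; "torque": the same for the moment, N m; "finger_gap": finger opening in m; "gripper_force": force on a finger pad.
Only numpy, scipy, OpenCV 4.12 (cv2) and the standard library are available. Lean on these libraries where they do the work, as an engineer would, in place of code of your own. Each camera call takes 0.05 s, during which the arm holds its last target. There are 200 camera calls.

## Working session

There is one attempt and no reset: what is moved stays moved. The work goes in short steps, Python scripts to look and compute and a tool call to move; the robot and the scene stay as the last step left them, time stands still between calls to the robot, and variables do not carry over. Pictures are saved under pics/ and viewed, at most 10 in all, crops included, and the job is handed in when it is done.

Besides the shell and the picture viewer there is one more tool, called after "Call:" in YAML: its name, and indented under it one key for each argument. move_arm: Moves the arm, as the interface text tells. Its arguments: {"type":"object","properties":{"plan":{"type":"array"},"force":{"type":"number"}},"required":["plan"]}

```bash
mkdir -p pics; cat > h.py <<'E'
from plant import manip
import numpy as np, cv2
from scipy.spatial.transform import Rotation as R
def cal(n):
    c=manip.calibration(n); K=np.array(c["camera_matrix"]); e=np.array(c["eye"]); a=np.array(c["attitude"])
    Rm=a if a.shape==(3,3) else R.from_quat(a,scalar_first=True).as_matrix()
    return K,e,Rm
def ray(n,p,z,c=None):
    K,e,Rm=c or cal(n); d=Rm@np.linalg.solve(K,[p[0],p[1],1.]); return e+d*(z-e[2])/d[2]
def proj(n,X,c=None):
    K,e,Rm=c or cal(n); v=K@(Rm.T@(np.array(X)-e)); return v[:2]/v[2]
def snap(n,f=None):
    im=manip.read_camera(n)
    if f: cv2.imwrite(f,im[:,:,::-1])
    return im
E
python3 - <<'E'
from h import *
snap("top","pics/top.png");snap("scene","pics/scene.png")
for n in("top","scene"):print(manip.calibration(n))
for t,z in(("remote",.026),("turntable",.05),("duck",.1),("lens",.128),("camera",.128),("shutter",.044)):
    for r in manip.outline_of("top",t): print(t,r["conf"],r["point"],ray("top",r["point"],z).round(3),r["pixels"].sum())
E
```

```text
{'camera_matrix': array([[499.40176182,   0.        , 309.90160259],
       [  0.        , 499.40176182, 237.00829878],
       [  0.        ,   0.        ,   1.        ]]), 'eye': array([0.24420354, 0.02370913, 1.39247652]), 'attitude': array([ 0.0703436 , -0.67510395,  0.73043962, -0.07579172])}
{'camera_matrix': array([[562.21578654,   0.        , 325.76040854],
       [  0.        , 562.21578654, 237.77269137],
       [  0.        ,   0.        ,   1.        ]]), 'eye': array([1.44471969, 0.2753809 , 0.81946987]), 'attitude': array([-0.27736203,  0.54473934,  0.7026092 , -0.36423847])}
remote 0.96 [384.5, 172.9] [ 0.701 -0.227  0.026] 1091
remote 0.94 [391.8, 232.6] [ 0.525 -0.228  0.026] 1170
remote 0.9 [452.5, 240.8] [ 0.488 -0.394  0.026] 1097
remote 0.69 [142.4, 267.8] [0.48  0.47  0.026] 249
remote 0.64 [424.8, 348.4] [ 0.203 -0.28   0.026] 1251
turntable 0.83 [283.2, 223.7] [0.569 0.073 0.05 ] 3386
duck 0.71 [428.9, 188.7] [ 0.623 -0.328  0.1  ] 312
duck 0.68 [279.4, 222.3] [0.561 0.081 0.1  ] 527
lens 0.64 [190.7, 150.0] [0.772 0.304 0.128] 1828
lens 0.55 [283.6, 226.5] [0.542 0.069 0.128] 3159
camera 0.91 [191.3, 147.7] [0.779 0.302 0.128] 1766
camera 0.63 [281.8, 221.6] [0.556 0.073 0.128] 2891
shutter 0.66 [422.6, 347.2] [ 0.207 -0.271  0.044] 159
shutter 0.64 [451.0, 235.7] [ 0.5   -0.387  0.044] 126
shutter 0.4 [386.0, 170.5] [ 0.702 -0.228  0.044] 116
```

View pics/top.png

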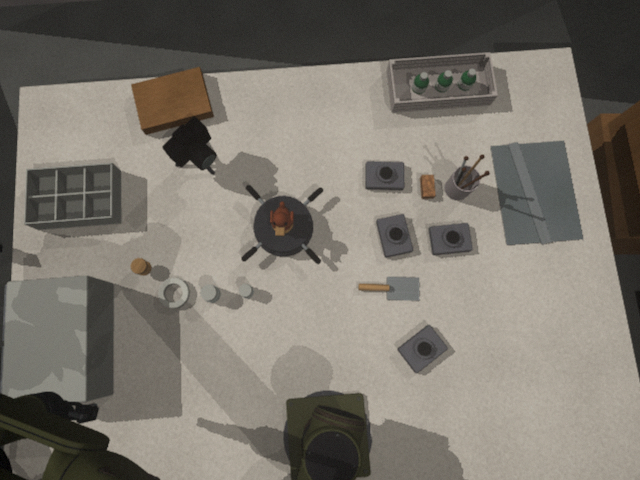

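View pics/scene.png

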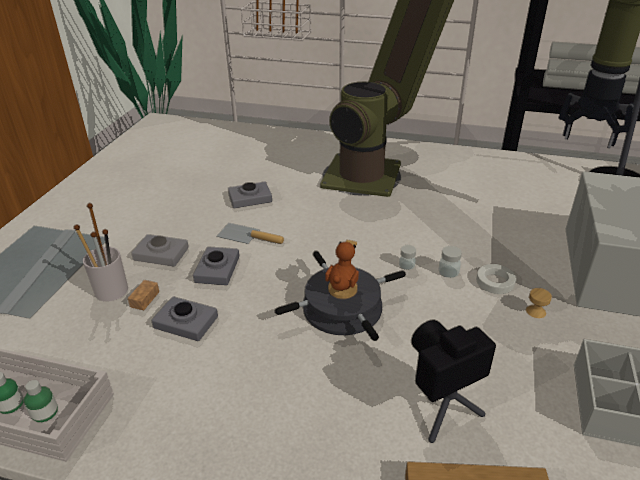

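The top view shows four remotes, at (385,173), (392,233), (452,240) and (424,348). The rightmost (smallest y) is (452,240). The turntable is at (283,225), and the camera at (190,147) has its lens near (210,163). I'll check the remote and the beak direction in crops.

```bash
python3 - <<'E'
from h import *
a=cv2.imread("pics/top.png");b=cv2.imread("pics/scene.png")
f=lambda im,x,y,w,h,s:cv2.resize(im[y:y+h,x:x+w],None,fx=s,fy=s,interpolation=3)
A=f(a,150,105,180,170,3.5)[:595,:]; 
out=np.zeros((600,800,3),np.uint8)
p=cv2.resize(a[110:275,155:325],(400,388));out[:388,:400]=p
p=cv2.resize(b[225:335,285:395],(400,400));out[:400,400:]=p
p=cv2.resize(a[205:275,370:480],(314,200));out[400:,:314]=p
p=cv2.resize(b[310:420,400:510],(200,200));out[400:,400:600]=p
cv2.imwrite("pics/crop.png",out)
for px in((253,190),(317,193),(318,260),(247,257)):print(ray("top",px,.043).round(3))
for px in((210,163),):print("lens",ray("top",px,.128).round(3))
print("nadir",proj("top",[.244,.0237,0]))
for t in ("lens","camera","turntable"):
  for r in manip.outline_of("scene",t): print(t,r["conf"],r["point"])
names=dict(pot_a=.048,pot_b=.06,brush_cup=.09,spatula=.01,tape=.02,sanding_block=.028,egg_cup=.048)
for t,z in names.items():
  for r in manip.outline_of("top",t)[:2]: print(t,r["conf"],r["point"],ray("top",r["point"],z).round(3))
E
```

```text
[0.675 0.151 0.043]
[ 0.652 -0.028  0.043]
[ 0.461 -0.015  0.043]
[0.485 0.178 0.043]
lens [0.732 0.253 0.128]
nadir [310.12968758 342.05633339]
lens 0.92 [449.7, 360.7]
camera 0.8 [448.1, 363.9]
turntable 0.95 [342.8, 302.9]
pot_a 0.64 [212.5, 293.4] [0.392 0.275 0.048]
pot_a 0.6 [246.8, 289.1] [0.396 0.183 0.048]
pot_b 0.64 [212.5, 293.4] [0.391 0.273 0.06 ]
pot_b 0.6 [246.8, 289.1] [0.395 0.181 0.06 ]
brush_cup 0.64 [461.0, 183.5] [ 0.633 -0.42   0.09 ]
spatula 0.86 [399.0, 283.6] [ 0.383 -0.235  0.01 ]
tape 0.87 [164.2, 287.8] [0.421 0.412 0.02 ]
sanding_block 0.53 [428.2, 188.8] [ 0.644 -0.345  0.028]
sanding_block 0.34 [454.9, 237.9] [ 0.496 -0.401  0.028]
egg_cup 0.51 [140.9, 265.9] [0.482 0.466 0.048]
```

View pics/crop.png

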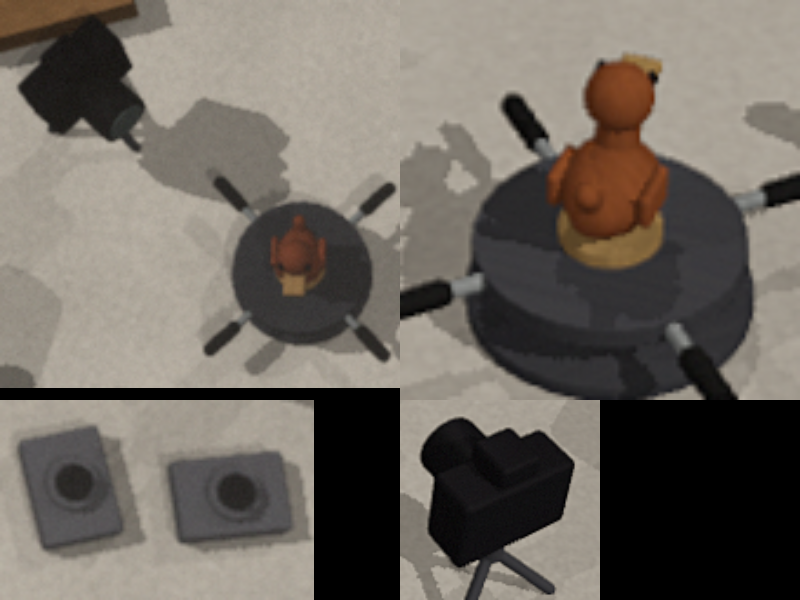

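Crop: the beak (crop 292,285, i.e. top px ≈(279,231)) points toward the robot at about 173°. The lens is at about 48° from the axis, so the wheel needs about 125° clockwise. The remote at (452,240) is a box with a round black button, as described. I'll push the arm that's at -50°.

```bash
cat >> h.py <<'E'
AX=np.array([.568,.0715])
def go(*pts):
    s=manip.sense(); p=np.array(s["position"]); Rm=R.from_quat(s["orientation"],scalar_first=True)
    print("t",s["t"],"p",p.round(4),"F",np.round(s["wrist_force"],1),"gap",s["finger_gap"])
    for t in pts:
        print(np.array(t).round(3),"shift",Rm.inv().apply(np.array(t)-p).round(4)); p=np.array(t)
E
python3 - <<'E'
from h import *
c=lambda d,z,r=.132:[AX[0]+r*np.cos(np.radians(d)),AX[1]+r*np.sin(np.radians(d)),z]
go([.154,.554,.26],c(-28,.26),c(-28,.03))
s=manip.sense();print(R.from_quat(s["orientation"],scalar_first=True).as_matrix().round(4))
E
```

```text
t 0.9 p [0.1538 0.554  0.1914] F [ 0.4 -0.1 -1.3] gap 0.0855220503142076
[0.154 0.554 0.26 ] shift [-0.0002  0.     -0.0686]
[0.685 0.01  0.26 ] shift [-0.6569 -0.3827 -0.    ]
[0.685 0.01  0.03 ] shift [-0.   -0.    0.23]
[[-0.9635  0.2675 -0.    ]
 [ 0.2675  0.9635  0.    ]
 [ 0.      0.     -1.    ]]
```

Call:
move_arm:
  plan:
    - [0,0,0,0,0,-0.035,1]
    - [0,0,0,0,0,-0.034,1]
    - [0,0,0,-0.03,-0.0175,0,1]
    - [0,0,0,-0.03,-0.0175,0,1]
    - [0,0,0,-0.03,-0.0175,0,1]
    - [0,0,0,-0.03,-0.0175,0,1]
    - [0,0,0,-0.03,-0.0175,0,1]
    - [0,0,0,-0.03,-0.0175,0,1]

```text
t: 1.57
position: [0.3, 0.4035, 0.2606]
orientation: [0.0, 0.135, 0.991, 0.0]
wrist_force: [1.0, 0.5, 0.5]
finger_gap: -0.0
gripper_force: 0.0
```

Call:
move_arm:
  plan:
    - [0,0,0,-0.03,-0.0175,0,1]
    - [0,0,0,-0.03,-0.0175,0,1]
    - [0,0,0,-0.03,-0.0175,0,1]
    - [0,0,0,-0.03,-0.0175,0,1]
    - [0,0,0,-0.03,-0.0175,0,1]
    - [0,0,0,-0.03,-0.0175,0,1]
    - [0,0,0,-0.03,-0.0175,0,1]
    - [0,0,0,-0.03,-0.0175,0,1]

```text
t: 2.23
position: [0.4939, 0.2042, 0.2606]
orientation: [0.0, 0.135, 0.991, 0.0]
wrist_force: [0.2, -0.4, 0.0]
finger_gap: 0.0001
gripper_force: 0.0
```

Call:
move_arm:
  plan:
    - [0,0,0,-0.03,-0.0175,0,1]
    - [0,0,0,-0.03,-0.0175,0,1]
    - [0,0,0,-0.03,-0.0175,0,1]
    - [0,0,0,-0.03,-0.0175,0,1]
    - [0,0,0,-0.03,-0.0175,0,1]
    - [0,0,0,-0.03,-0.0175,0,1]
    - [0,0,0,-0.03,-0.0175,0,1]
    - [0,0,0,0,0,0,1]

```text
t: 2.9
position: [0.6671, 0.0258, 0.2592]
orientation: [0.002, 0.137, 0.991, -0.001]
wrist_force: [1.0, 0.5, -0.3]
finger_gap: 0.0
gripper_force: 0.0
```

```bash
python3 - <<'E'
from h import *
c=lambda d,z,r=.132:[AX[0]+r*np.cos(np.radians(d)),AX[1]+r*np.sin(np.radians(d)),z]
snap("wrist","pics/w1.png")
go(c(-28,.26),c(-28,.03))
E
```

```text
t 2.95 p [0.6646 0.0285 0.2593] F [-1.1  0.5  1. ] gap 0.00039177135041044693
[0.685 0.01  0.26 ] shift [-0.0243 -0.0128 -0.0007]
[0.685 0.01  0.03 ] shift [0.0e+00 2.0e-04 2.3e-01]
```

View pics/w1.png

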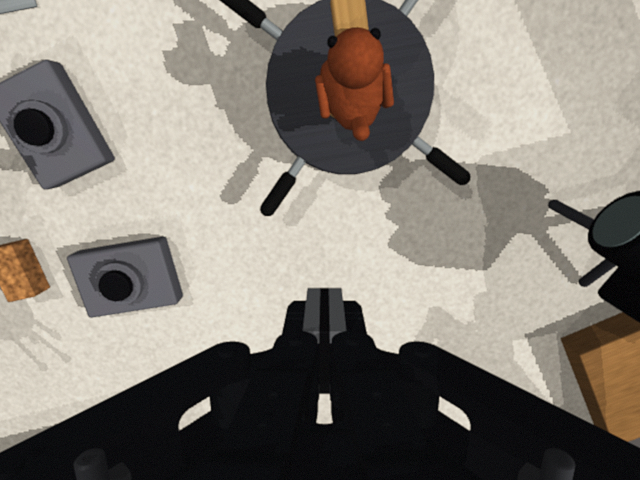

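Wrist view: the two near arms end at (267,212) and (466,181), the lens front is about (618,220), and the beak points up the image at (350,10). The shut fingertips at (323,292) show at the image bottom, clear of everything.

```bash
python3 - <<'E'
from h import *
C=cal("wrist")
f=lambda p,z:ray("wrist",p,z,C)[:2]
a1,b1=f((418,143),.043),f((466,181),.043);a2,b2=f((294,172),.043),f((267,212),.043)
d1,d2=b1-a1,b2-a2; t=np.linalg.solve(np.c_[d1,-d2],a2-a1); ax=a1+t[0]*d1
an=lambda v:np.degrees(np.arctan2(v[1],v[0]))
print("axis",ax,"tips r",np.linalg.norm(b1-ax),np.linalg.norm(b2-ax),"with AX",an(b1-AX),an(b2-AX),np.linalg.norm(b1-AX),np.linalg.norm(b2-AX))
# disc ellipse: left/right extremes at z=.05
print("disc mid",(f((267,85),.05)+f((434,85),.05))/2, (f((350,0),.05)))
L=f((617,220),.128);print("lens",L,an(L-AX),np.linalg.norm(L-AX))
print("rem",f((115,284),.044))
E
```

```text
axis [0.56993223 0.08034865] tips r 0.14918069794388553 0.14723054006878405 with AX 40.19434738580079 -47.96676501451819 0.15626555090549443 0.1417678214829354
disc mid [0.56705779 0.08116959] [0.49840114 0.09869988]
lens [0.7342752  0.26031438] 48.63195678612068 0.25159156149201267
rem [ 0.69430396 -0.2199514 ]
```

Call:
move_arm:
  plan:
    - [0,0,0,-0.026,0.011,0.03,1]
    - [0,0,0,0,0,0.035,1]
    - [0,0,0,0,0,0.035,1]
    - [0,0,0,0,0,0.035,1]
    - [0,0,0,0,0,0.035,1]
    - [0,0,0,0,0,0.03,1]
    - [0,0,0,0,0,0.029,1]
    - [0,0,0,0,0,0,1]

```text
t: 3.62
position: [0.6841, 0.0362, 0.0249]
orientation: [-0.007, 0.135, 0.991, -0.001]
wrist_force: [-1.2, -0.4, -0.6]
finger_gap: -0.0002
gripper_force: 0.0
```

```bash
sed -i 's/^AX=.*/AX=np.array([.569,.077])/' h.py; python3 - <<'E'
from h import *
c=lambda d,z=.03,r=.132:[AX[0]+r*np.cos(np.radians(d)),AX[1]+r*np.sin(np.radians(d)),z]
go(*[c(d) for d in [-20]+list(range(-26,-178,-6))])
E
```

```text
t 3.6167 p [0.6841 0.0362 0.0249] F [-1.2 -0.4 -0.6] gap -0.00015160914539919697
[0.693 0.032 0.03 ] shift [-0.0097 -0.0018 -0.0052]
[0.688 0.019 0.03 ] shift [ 0.0018 -0.0137  0.0001]
[0.681 0.007 0.03 ] shift [ 0.0032 -0.0134  0.0001]
[ 0.673 -0.004  0.03 ] shift [ 0.0046 -0.013   0.0001]
[ 0.664 -0.015  0.03 ] shift [ 0.006  -0.0125  0.0001]
[ 0.654 -0.024  0.03 ] shift [ 0.0072 -0.0118  0.0001]
[ 0.643 -0.032  0.03 ] shift [ 0.0084 -0.011   0.0001]
[ 0.631 -0.04   0.03 ] shift [ 0.0095 -0.01    0.0002]
[ 0.618 -0.045  0.03 ] shift [ 0.0105 -0.009   0.0002]
[ 0.605 -0.05   0.03 ] shift [ 0.0114 -0.0078  0.0002]
[ 0.592 -0.053  0.03 ] shift [ 0.0121 -0.0066  0.0002]
[ 0.578 -0.055  0.03 ] shift [ 0.0128 -0.0053  0.0002]
[ 0.564 -0.055  0.03 ] shift [ 0.0132 -0.0039  0.0002]
[ 0.551 -0.054  0.03 ] shift [ 0.0136 -0.0025  0.0002]
[ 0.537 -0.051  0.03 ] shift [ 0.0138 -0.0011  0.0002]
[ 0.524 -0.047  0.03 ] shift [0.0138 0.0004 0.0002]
[ 0.511 -0.042  0.03 ] shift [0.0137 0.0018 0.0002]
[ 0.499 -0.035  0.03 ] shift [0.0134 0.0032 0.0002]
[ 0.488 -0.027  0.03 ] shift [0.013  0.0046 0.0002]
[ 0.477 -0.018  0.03 ] shift [0.0125 0.006  0.0001]
[ 0.468 -0.008  0.03 ] shift [0.0118 0.0072 0.0001]
[0.46  0.003 0.03 ] shift [0.011  0.0084 0.0001]
[0.452 0.015 0.03 ] shift [0.01   0.0095 0.0001]
[0.447 0.028 0.03 ] shift [0.009  0.0105 0.0001]
[0.442 0.041 0.03 ] shift [0.0078 0.0114 0.0001]
[0.439 0.054 0.03 ] shift [0.0066 0.0121 0.    ]
[0.437 0.068 0.03 ] shift [0.0053 0.0128 0.    ]
```

Call:
move_arm:
  plan:
    - [0,0,0,-0.0095,-0.002,-0.005,1]
    - [0,0,0,0.002,-0.0135,0,1]
    - [0,0,0,0.003,-0.0135,0,1]
    - [0,0,0,0.0045,-0.013,0,1]
    - [0,0,0,0.006,-0.0125,0,1]
    - [0,0,0,0.007,-0.012,0,1]
    - [0,0,0,0.0085,-0.011,0,1]
    - [0,0,0,0.0095,-0.01,0,1]

```text
t: 4.28
position: [0.6356, -0.0425, 0.0369]
orientation: [0.0, 0.136, 0.991, -0.0]
wrist_force: [0.3, -0.3, -0.4]
finger_gap: 0.0001
gripper_force: 0.0
```

```bash
python3 - <<'E'
from h import *
c=lambda d,z=.03,r=.132:[AX[0]+r*np.cos(np.radians(d)),AX[1]+r*np.sin(np.radians(d)),z]
go(*[c(d) for d in range(-68,-118,-6)])
p=np.array(manip.sense()["position"])[:2]-AX;print(np.linalg.norm(p),np.degrees(np.arctan2(p[1],p[0])))
E
```

```text
t 4.2833 p [ 0.6356 -0.0425  0.0369] F [ 0.3 -0.3 -0.4] gap 0.0001284684991461923
[ 0.618 -0.045  0.03 ] shift [ 0.0157 -0.0073  0.0069]
[ 0.605 -0.05   0.03 ] shift [ 0.0114 -0.0078  0.    ]
[ 0.592 -0.053  0.03 ] shift [ 0.0121 -0.0066  0.    ]
[ 0.578 -0.055  0.03 ] shift [ 0.0128 -0.0053  0.    ]
[ 0.564 -0.055  0.03 ] shift [ 0.0132 -0.0039 -0.    ]
[ 0.551 -0.054  0.03 ] shift [ 0.0136 -0.0025 -0.    ]
[ 0.537 -0.051  0.03 ] shift [ 0.0138 -0.0011 -0.    ]
[ 0.524 -0.047  0.03 ] shift [ 0.0138  0.0003 -0.    ]
[ 0.511 -0.042  0.03 ] shift [ 0.0137  0.0018 -0.    ]
0.13681708157025924 -60.888808007949436
```

Call:
move_arm:
  plan:
    - [0,0,0,0.0125,-0.0075,0.005,1]
    - [0,0,0,0.0115,-0.0075,0.003,1]
    - [0,0,0,0.012,-0.0065,0,1]
    - [0,0,0,0.013,-0.005,0,1]
    - [0,0,0,0.013,-0.004,0,1]
    - [0,0,0,0.0135,-0.0025,0,1]
    - [0,0,0,0.014,-0.001,0,1]
    - [0,0,0,0.014,0.0005,0,1]

```text
t: 4.95
position: [0.5264, -0.0464, 0.0288]
orientation: [-0.0, 0.136, 0.991, -0.0]
wrist_force: [0.9, -0.0, 0.6]
finger_gap: 0.0
gripper_force: 0.0
```

```bash
python3 - <<'E'
from h import *
c=lambda d,z=.032,r=.132:[AX[0]+r*np.cos(np.radians(d)),AX[1]+r*np.sin(np.radians(d)),z]
im=snap("wrist"); im2=snap("scene")
cv2.imwrite("pics/m1.png",np.hstack([cv2.resize(im,(400,300)),cv2.resize(im2[200:400,220:480],(400,300))]))
go(*[c(d) for d in range(-116,-170,-6)])
p=np.array(manip.sense()["position"])[:2]-AX;print(np.linalg.norm(p),np.degrees(np.arctan2(p[1],p[0])))
E
```

```text
t 5.05 p [ 0.524  -0.0454  0.0285] F [-0.2 -0.4  0.1] gap 0.00012968509088038792
[ 0.511 -0.042  0.032] shift [ 0.0135  0.0002 -0.0034]
[ 0.499 -0.035  0.032] shift [0.0134 0.0032 0.0001]
[ 0.488 -0.027  0.032] shift [0.013  0.0046 0.    ]
[ 0.477 -0.018  0.032] shift [0.0125 0.0059 0.    ]
[ 0.468 -0.008  0.032] shift [0.0118 0.0072 0.    ]
[0.46  0.003 0.032] shift [0.011  0.0084 0.    ]
[0.452 0.015 0.032] shift [0.01   0.0095 0.    ]
[0.447 0.028 0.032] shift [0.009  0.0105 0.    ]
[0.442 0.041 0.032] shift [0.0078 0.0114 0.    ]
0.13042898567548344 -110.16531968100877
```

View pics/m1.png

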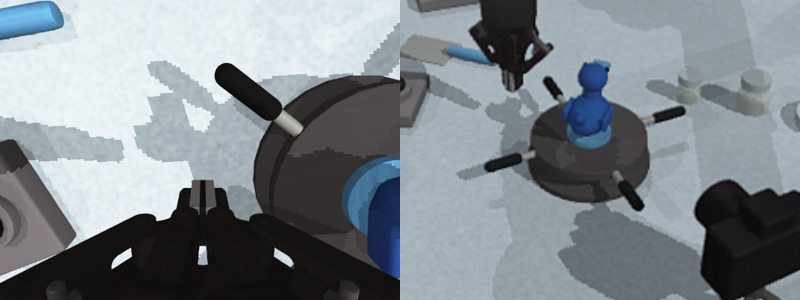

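The picture (red and blue swapped) shows the finger between two arms, with the wheel seemingly unturned: scene sleeves are still near (319,259) and the beak at its old place. I'll measure this in numbers.

```bash
python3 - <<'E'
from h import *
print("finger in scene",proj("scene",[.524,-.0454,.0285]), "crop", (proj("scene",[.524,-.0454,.0285])-[220,200])*[400/260,1.5]+[400,0])
print("A2 old tip scene",proj("scene",[.652,-.028,.043]),"A3",proj("scene",[.461,-.015,.043]))
for d in(-50,-142,-121,-31,59,149):
  r=np.radians(d);X=[AX[0]+.14*np.cos(r),AX[1]+.14*np.sin(r),.043];print(d,((proj("scene",X)-[220,200])*[400/260,1.5]+[400,0]).round())
K,e,Rm=cal("wrist")
f=lambda p:ray("wrist",np.array(p)*1.6,.043)[:2]
a,b=f((220,68)),f((275,113));v=a-b;print(a,b,np.degrees(np.arctan2(v[1],v[0])),np.degrees(np.arctan2(*(a-AX)[::-1])))
E
```

```text
finger in scene [293.33627487 273.64679746] crop [512.82503826 110.47019619]
A2 old tip scene [282.41396625 308.20920844] A3 [313.99134436 253.86952955]
-50 [493. 165.]
-142 [549.  80.]
-121 [520.  92.]
-31 [511. 185.]
59 [667. 186.]
149 [655.  92.]
[ 0.45356195 -0.01421789] [0.49241982 0.01509786] -142.96780563822085 -141.68459287925262
```

```bash
python3 - <<'E'
from h import *
im=snap("scene")
c=cv2.resize(im[180:345,240:460],(800,600),interpolation=3)[:,:,::-1].copy()
s=manip.sense()
print(s["position"],s["orientation"])
for z in(0,.02,.04,.06):
  p=(proj("scene",[*s["position"][:2],z])-[240,180])*[800/220,600/165]
  cv2.circle(c,tuple(int(v) for v in p),3,(0,0,255),-1);print(z,p)
cv2.imwrite("pics/m2.png",c)
print(proj("wrist",s["position"]))
E
```

```text
[ 0.52660757 -0.04584257  0.02879051] [-4.39965785e-04  1.35292795e-01  9.90805564e-01  1.29717503e-05]
0 [193.87954888 378.78162112]
0.02 [192.5558383  353.79927263]
0.04 [191.20737194 328.34970907]
0.06 [189.83344878 302.41970007]
[324.80852999 270.65692228]
```

View pics/m2.png

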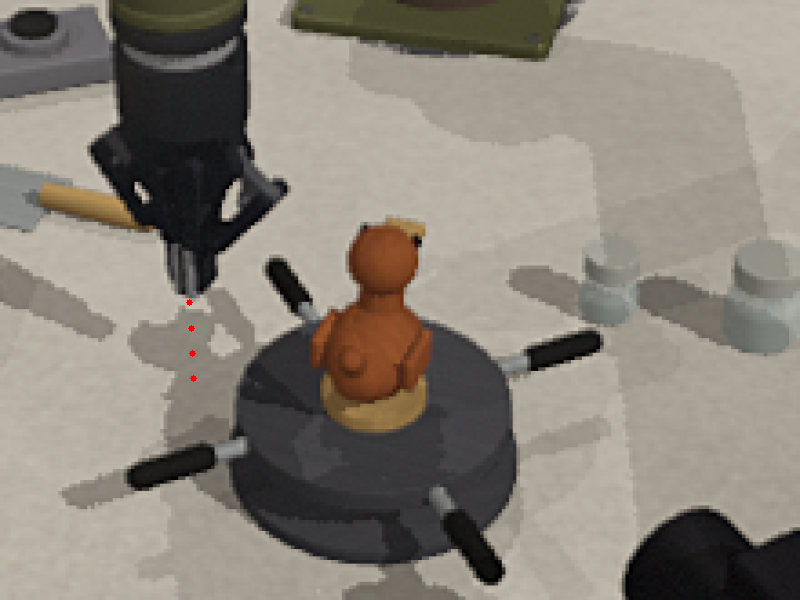

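Fingertips show at crop (190,297), which matches z≈0.062 although 0.029 is reported. The tips sit about 33 mm above the reported TCP, so the finger passed over the sleeve and the wheel hasn't turned. I'll quantify that offset with the wrist camera and push the next arm (at -142°) from here.

```bash
python3 - <<'E'
from h import *
s=manip.sense();Rm=R.from_quat(s["orientation"],scalar_first=True)
for d in(0,.02,.03,.035,.04,.05):print(d,proj("wrist",s["position"]-Rm.apply([0,0,d])).round(1))
K,e,A=cal("wrist");print("cam in tool",Rm.inv().apply(e-s["position"]).round(3))
c=lambda d,z=.0,r=.136:[AX[0]+r*np.cos(np.radians(d)),AX[1]+r*np.sin(np.radians(d)),z]
go(*[c(d) for d in range(-112,-266,-6)])
E
```

```text
0 [324.8 270.7]
0.02 [324.9 286.2]
0.03 [324.9 295.3]
0.035 [324.9 300.2]
0.04 [325.  305.5]
0.05 [325. 317.]
cam in tool [ 0.068 -0.    -0.183]
t 5.1 p [ 0.5266 -0.0458  0.0288] F [-0.  -0.6  0.3] gap 7.638143762981253e-05
[ 0.518 -0.049  0.   ] shift [ 0.0073 -0.0054  0.0288]
[ 0.505 -0.043  0.   ] shift [0.014  0.0023 0.    ]
[ 0.493 -0.036  0.   ] shift [0.0137 0.0038 0.    ]
[ 0.482 -0.027  0.   ] shift [0.0132 0.0052 0.    ]
[ 0.471 -0.017  0.   ] shift [0.0126 0.0066 0.    ]
[ 0.462 -0.007  0.   ] shift [0.0119 0.0078 0.    ]
[0.454 0.005 0.   ] shift [0.011 0.009 0.   ]
[0.447 0.017 0.   ] shift [0.01   0.0101 0.    ]
[0.441 0.03  0.   ] shift [0.0089 0.0111 0.    ]
[0.437 0.044 0.   ] shift [0.0077 0.012  0.    ]
[0.434 0.058 0.   ] shift [0.0064 0.0127 0.    ]
[0.433 0.072 0.   ] shift [0.005  0.0133 0.    ]
[0.433 0.086 0.   ] shift [0.0036 0.0138 0.    ]
[0.435 0.101 0.   ] shift [0.0021 0.0141 0.    ]
[0.438 0.114 0.   ] shift [ 0.0006  0.0142 -0.    ]
[0.443 0.128 0.   ] shift [-0.0009  0.0142 -0.    ]
[0.449 0.141 0.   ] shift [-0.0023  0.014  -0.    ]
[0.456 0.153 0.   ] shift [-0.0038  0.0137 -0.    ]
[0.465 0.164 0.   ] shift [-0.0052  0.0132 -0.    ]
[0.475 0.175 0.   ] shift [-0.0066  0.0126 -0.    ]
[0.485 0.184 0.   ] shift [-0.0078  0.0119 -0.    ]
[0.497 0.192 0.   ] shift [-0.009  0.011 -0.   ]
[0.509 0.199 0.   ] shift [-0.0101  0.01   -0.    ]
[0.522 0.205 0.   ] shift [-0.0111  0.0089 -0.    ]
[0.536 0.209 0.   ] shift [-0.012   0.0077 -0.    ]
[0.55  0.212 0.   ] shift [-0.0127  0.0064 -0.    ]
```

Call:
move_arm:
  plan:
    - [0,0,0,0.003,-0.005,0.01,1]
    - [0,0,0,0,0,0.01,1]
    - [0,0,0,0,0,0.006,1]
    - [0,0,0,0,0,0,1]

```text
t: 5.43
position: [0.5237, -0.0496, 0.0009]
orientation: [-0.001, 0.135, 0.991, 0.0]
wrist_force: [0.1, 0.5, -0.7]
finger_gap: 0.0002
gripper_force: 0.0
```

Call:
move_arm:
  plan:
    - [0,0,0,0.01,0.001,0,1]
    - [0,0,0,0.01,0.0025,0,1]
    - [0,0,0,0.0135,0.004,0,1]
    - [0,0,0,0.013,0.005,0,1]
    - [0,0,0,0.0125,0.0065,0,1]
    - [0,0,0,0.012,0.008,0,1]

```text
t: 5.93
position: [0.4624, -0.0038, 0.0028]
orientation: [0.001, 0.135, 0.991, 0.0]
wrist_force: [0.8, -0.6, 0.1]
finger_gap: 0.0003
gripper_force: 0.5
```

```bash
python3 - <<'E'
from h import *
im=snap("scene"); cv2.imwrite("pics/m3.png",cv2.resize(im[180:345,240:460],(600,450),interpolation=3)[:,:,::-1])
c=lambda d,z=.002,r=.136:[AX[0]+r*np.cos(np.radians(d)),AX[1]+r*np.sin(np.radians(d)),z]
p=np.array(manip.sense()["position"])[:2]-AX;a=np.degrees(np.arctan2(p[1],p[0]));print(np.linalg.norm(p),a)
go(*[c(a-6*(i+1)) for i in range(10)])
E
```

```text
0.1354500837467612 -144.40128331973162
t 5.9833 p [ 0.4589 -0.0018  0.0025] F [-2.   1.3  0.6] gap 6.882652802607966e-05
[0.451 0.01  0.002] shift [0.0109 0.0091 0.0005]
[0.444 0.023 0.002] shift [0.0095 0.0106 0.    ]
[0.439 0.036 0.002] shift [0.0084 0.0115 0.    ]
[0.436 0.05  0.002] shift [0.0071 0.0123 0.    ]
[0.434 0.064 0.002] shift [0.0058 0.013  0.    ]
[0.433 0.078 0.002] shift [0.0044 0.0135 0.    ]
[0.434 0.092 0.002] shift [0.003  0.0139 0.    ]
[0.436 0.106 0.002] shift [0.0015 0.0142 0.    ]
[0.44  0.12  0.002] shift [0.     0.0142 0.    ]
[0.445 0.133 0.002] shift [-0.0015  0.0142 -0.    ]
```

View pics/m3.png

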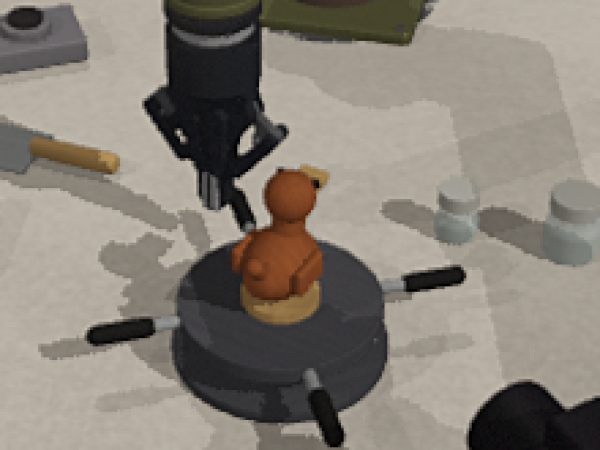

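The fingertips at crop (212,205) now touch the sleeve at (240,210) and the wheel has begun to turn. Continuing the arc.

Call:
move_arm:
  plan:
    - [0,0,0,0.009,0.0085,0,1]
    - [0,0,0,0.0095,0.0105,0,1]
    - [0,0,0,0.0085,0.0115,0,1]
    - [0,0,0,0.007,0.0125,0,1]
    - [0,0,0,0.006,0.013,0,1]
    - [0,0,0,0.0045,0.0135,0,1]
    - [0,0,0,0.003,0.014,0,1]
    - [0,0,0,0.0015,0.014,0,1]

```text
t: 6.65
position: [0.4422, 0.1037, 0.0027]
orientation: [0.001, 0.135, 0.991, 0.0]
wrist_force: [1.0, -1.1, 1.5]
finger_gap: -0.0004
gripper_force: 0.9
```

```bash
python3 - <<'E'
from h import *
c=lambda d,z=.002,r=.134:[AX[0]+r*np.cos(np.radians(d)),AX[1]+r*np.sin(np.radians(d)),z]
p=np.array(manip.sense()["position"])[:2]-AX;a=np.degrees(np.arctan2(p[1],p[0]));print(np.linalg.norm(p),a)
go(*[c(a-6*(i+1)) for i in range(14)])
E
```

```text
0.1295704405240353 168.12606275243562
t 6.65 p [0.4422 0.1037 0.0027] F [ 1.  -1.1  1.5] gap -0.0003769181559998064
[0.441 0.118 0.002] shift [0.0046 0.0137 0.0007]
[0.446 0.131 0.002] shift [-0.0013  0.014   0.    ]
[0.453 0.144 0.002] shift [-0.0028  0.0137  0.    ]
[0.46  0.156 0.002] shift [-0.0042  0.0134  0.    ]
[0.469 0.166 0.002] shift [-0.0056  0.0129  0.    ]
[0.479 0.176 0.002] shift [-0.0069  0.0122  0.    ]
[0.49  0.185 0.002] shift [-0.0081  0.0114  0.    ]
[0.502 0.193 0.002] shift [-0.0093  0.0105  0.    ]
[0.514 0.199 0.002] shift [-0.0103  0.0095  0.    ]
[0.527 0.204 0.002] shift [-0.0113  0.0084  0.    ]
[0.541 0.208 0.002] shift [-0.0121  0.0071  0.    ]
[0.555 0.21  0.002] shift [-0.0128  0.0058  0.    ]
[0.569 0.211 0.002] shift [-0.0133  0.0045  0.    ]
[0.583 0.21  0.002] shift [-0.0137  0.0031  0.    ]
```

Call:
move_arm:
  plan:
    - [0,0,0,0.0035,0.012,0,1]
    - [0,0,0,-0.0013,0.014,0,1]
    - [0,0,0,-0.003,0.0137,0,1]
    - [0,0,0,-0.004,0.0134,0,1]
    - [0,0,0,-0.0055,0.013,0,1]
    - [0,0,0,-0.007,0.012,0,1]
    - [0,0,0,-0.005,0.007,0,1]
    - [0,0,0,0,0,0,1]

```text
t: 7.32
position: [0.4889, 0.1803, 0.0025]
orientation: [0.001, 0.135, 0.991, 0.001]
wrist_force: [1.1, 0.3, -0.3]
finger_gap: 0.0001
gripper_force: 0.0
```

```bash
python3 - <<'E'
from h import *
p=np.array(manip.sense()["position"])[:2]-AX;a=np.degrees(np.arctan2(p[1],p[0]));print(np.linalg.norm(p),a)
go()
im=snap("top");cv2.imwrite("pics/m4.png",cv2.resize(im[130:280,170:370],(800,600),interpolation=3)[:,:,::-1])
E
```

```text
0.1307644923700238 127.80167278269978
t 7.3167 p [0.4889 0.1803 0.0025] F [ 1.1  0.3 -0.3] gap 0.00011149871005282986
```

View pics/m4.png

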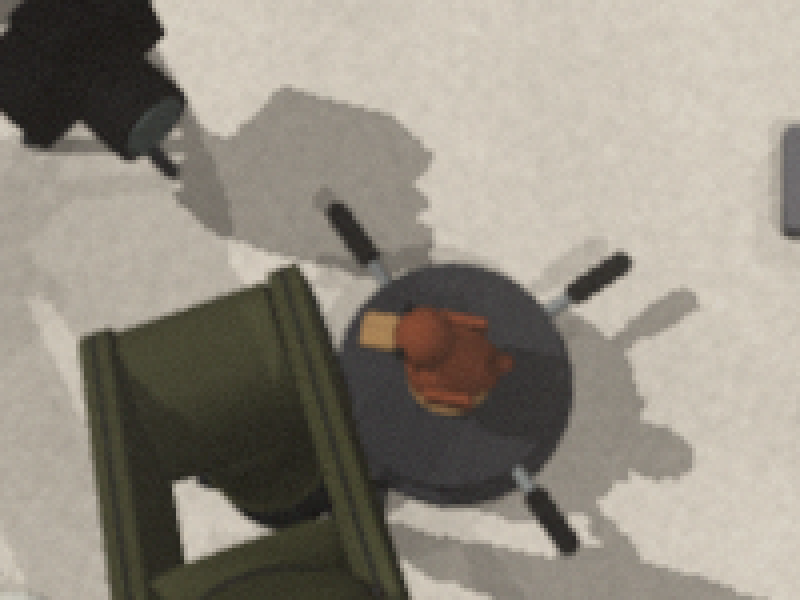

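Top view: sleeves end at crop (334,206), (622,262) and (570,548), and the beak at (378,330) points left, so it needs roughly 25–30° more.

```bash
python3 - <<'E'
from h import *
f=lambda p:ray("top",np.array(p)/4+[170,130],.043)[:2]
P=[f(p) for p in((334,206),(622,262),(570,548))]
ax=(P[0]+P[2])/2;print("axis",ax)
an=lambda v:np.degrees(np.arctan2(v[1],v[0]))
for p in P:print(an(p-ax),an(p-AX),np.linalg.norm(p-AX))
L=ray("top",np.array((160,122))/4+[170,130],.128)[:2];print("lens",L,an(L-AX),an(L-ax))
c=lambda d,z=.002,r=.134:[AX[0]+r*np.cos(np.radians(d)),AX[1]+r*np.sin(np.radians(d)),z]
go(*[c(127.8-6*(i+1)) for i in range(6)])
E
```

```text
axis [0.57130513 0.07493825]
29.815779794388853 28.68483194382575 0.14870072863284053
-60.56413704302481 -60.17820053746482 0.14761530838534956
-150.18422020561115 -149.03824755938464 0.14675137497867216
lens [0.73860321 0.25321597] 46.095477236264706 46.81979127547056
t 7.3667 p [0.4873 0.1794 0.0022] F [-0.   0.6 -0.6] gap 0.0001278973800372818
[0.498 0.191 0.002] shift [-0.0076  0.014   0.0003]
[0.511 0.198 0.002] shift [-0.01    0.0098  0.    ]
[0.524 0.203 0.002] shift [-0.011   0.0087  0.    ]
[0.537 0.207 0.002] shift [-0.0119  0.0075  0.    ]
[0.551 0.21  0.002] shift [-0.0126  0.0062  0.    ]
[0.565 0.211 0.002] shift [-0.0132  0.0049  0.    ]
```

Call:
move_arm:
  plan:
    - [0,0,0,-0.004,0.007,0,1]
    - [0,0,0,-0.004,0.006,0,1]
    - [0,0,0,-0.01,0.0095,0,1]
    - [0,0,0,-0.011,0.0085,0,1]
    - [0,0,0,-0.006,0.004,0,1]
    - [0,0,0,-0.006,0.0035,0,1]
    - [0,0,0,-0.003,0.002,0,1]
    - [0,0,0,0,0,0,1]

```text
t: 8.03
position: [0.5404, 0.2059, 0.0024]
orientation: [0.0, 0.135, 0.991, 0.0]
wrist_force: [-0.3, 0.4, -0.3]
finger_gap: 0.0002
gripper_force: 0.0
```

```bash
python3 - <<'E'
from h import *
p=np.array(manip.sense()["position"])[:2]-AX;a=np.degrees(np.arctan2(p[1],p[0]));print(np.linalg.norm(p),a)
go()
im=snap("top");cv2.imwrite("pics/m5.png",cv2.resize(im[130:280,170:370],(800,600),interpolation=3)[:,:,::-1])
E
```

```text
0.13204325982807316 102.52652668864101
t 8.0333 p [0.5404 0.2059 0.0024] F [-0.3  0.4 -0.3] gap 0.0002016751347724407
```

View pics/m5.png

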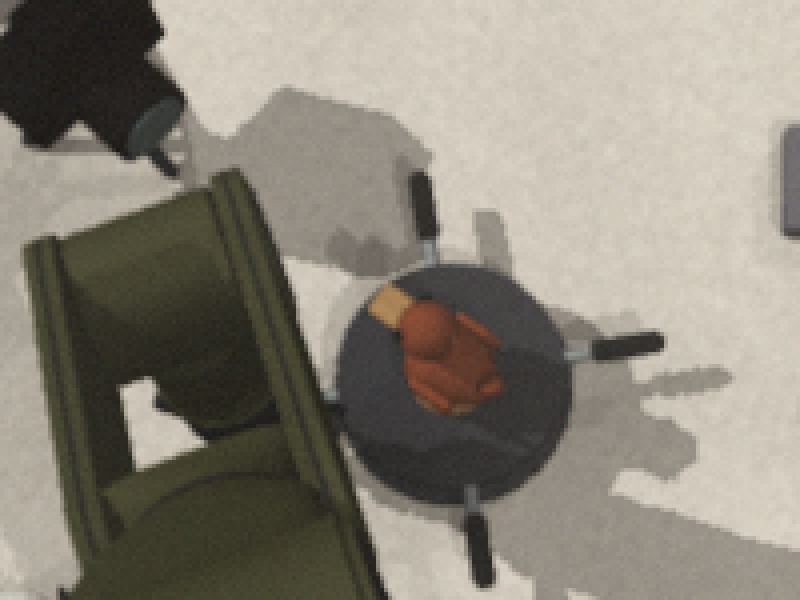

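Sleeve ends are now at crop (421,174), (661,341) and (484,585). The beak at (390,306) points up-left, toward the lens at (160,122).

```bash
python3 - <<'E'
from h import *
f=lambda p:ray("top",np.array(p)/4+[170,130],.043)[:2]
P=[f(p) for p in((421,174),(661,341),(484,585))]
ax=(P[0]+P[2])/2;ax2=.5*(ax+AX);print("axis",ax)
an=lambda v:np.degrees(np.arctan2(v[1],v[0]))
for p in P:print(an(p-ax),an(p-AX))
for L in([.7386,.2532],[.734,.260]):print("lens",an(L-AX),an(L-ax))
E
```

```text
axis [0.57039406 0.07364097]
4.598874146927663 3.273209517329298
-85.00440409162039 -84.58832715736004
-175.40112585307236 -174.05530129263295
lens 46.093424629249085 46.869807166712604
lens 47.960936134163745 48.71986957594367
```

Call:
move_arm:
  plan:
    - [0,0,0,-0.0035,0.002,0,1]
    - [0,0,0,0,0,0,1]
    - [0,0,0,0,0,0,1]
    - [0,0,0,0.01,-0.006,0,1]
    - [0,0,0,0,0,-0.03,1]
    - [0,0,0,0,0,-0.04,1]
    - [0,0,0,0,0,-0.04,1]
    - [0,0,0,0,0,-0.04,1]

```text
t: 8.75
position: [0.5314, 0.2035, 0.1538]
orientation: [-0.0, 0.135, 0.991, -0.0]
wrist_force: [2.1, 0.9, -0.4]
finger_gap: -0.0002
gripper_force: 0.0
```

Call:
move_arm:
  plan:
    - [0,0,0,0,0,-0.04,1]
    - [0,0,0,0,0,-0.03,1]
    - [0,0,0,0,0,0,1]

```text
t: 9.0
position: [0.5367, 0.2051, 0.2305]
orientation: [0.007, 0.135, 0.991, 0.003]
wrist_force: [0.8, 0.4, -0.1]
finger_gap: -0.0002
gripper_force: 0.0
```

```bash
python3 - <<'E'
from h import *
snap("top")
for r in manip.outline_of("top","remote"):
  m=r["pixels"].astype(np.uint8);print(r["conf"],r["point"],ray("top",cv2.minAreaRect(cv2.findNonZero(m))[0],.02).round(4))
for r in manip.outline_of("top","shutter"):print("sh",r["conf"],r["point"],ray("top",r["point"],.04).round(4))
go([.37,.2,.22],[.37,-.3,.22],[.495,-.395,.22])
E
```

```text
0.83 [384.4, 172.0] [ 0.6943 -0.224   0.02  ]
0.74 [392.1, 231.6] [ 0.5162 -0.2345  0.02  ]
0.72 [423.7, 346.4] [ 0.2026 -0.2733  0.02  ]
0.61 [452.6, 240.7] [ 0.4936 -0.389   0.02  ]
sh 0.69 [423.5, 350.8] [ 0.198 -0.273  0.04 ]
sh 0.65 [386.1, 171.8] [ 0.6996 -0.2291  0.04  ]
sh 0.61 [395.1, 234.8] [ 0.5153 -0.2338  0.04  ]
sh 0.6 [452.9, 232.8] [ 0.5084 -0.3941  0.04  ]
sh 0.29 [279.4, 219.0] [0.5855 0.0827 0.04  ]
t 9.15 p [0.5317 0.2036 0.2224] F [-0.   0.7 -1. ] gap -0.00022164333392855028
[0.37 0.2  0.22] shift [ 0.1549 -0.0467  0.0023]
[ 0.37 -0.3   0.22] shift [-1.337e-01 -4.818e-01 -1.000e-04]
[ 0.495 -0.395  0.22 ] shift [-0.1459 -0.0581  0.    ]
```

Call:
move_arm:
  plan:
    - [0,0,0,0.0007,-0.035,0,1]
    - [0,0,0,0.0007,-0.035,0,1]
    - [0,0,0,0.0007,-0.035,0,1]
    - [0,0,0,0.0007,-0.035,0,1]
    - [0,0,0,0.0007,-0.035,0,1]
    - [0,0,0,0.0007,-0.035,0,1]
    - [0,0,0,-0.016,-0.03,0,1]
    - [0,0,0,-0.016,-0.03,0,1]

```text
t: 9.82
position: [0.4839, -0.0648, 0.2202]
orientation: [-0.002, 0.135, 0.991, 0.0]
wrist_force: [1.5, -0.3, 0.4]
finger_gap: 0.0003
gripper_force: 0.0
```

Call:
move_arm:
  plan:
    - [0,0,0,-0.016,-0.03,0,1]
    - [0,0,0,-0.016,-0.03,0,1]
    - [0,0,0,-0.016,-0.03,0,1]
    - [0,0,0,-0.016,-0.03,0,1]
    - [0,0,0,-0.016,-0.03,0,1]
    - [0,0,0,-0.016,-0.03,0,1]
    - [0,0,0,-0.016,-0.03,0,1]
    - [0,0,0,-0.016,-0.03,0,1]

```text
t: 10.48
position: [0.5446, -0.3302, 0.2193]
orientation: [-0.002, 0.135, 0.991, 0.001]
wrist_force: [0.5, 0.5, -0.5]
finger_gap: -0.0001
gripper_force: 0.0
```

Call:
move_arm:
  plan:
    - [0,0,0,-0.016,-0.03,0,1]
    - [0,0,0,-0.016,-0.03,0,1]
    - [0,0,0,0,0,0,1]
    - [0,0,0,0,0,0,1]

```text
t: 10.82
position: [0.5594, -0.3968, 0.2185]
orientation: [-0.002, 0.136, 0.991, 0.002]
wrist_force: [-0.0, 0.4, -0.2]
finger_gap: 0.0
gripper_force: 0.0
```

```bash
python3 - <<'E'
from h import *
go([.495,-.392,.22])
C=cal("wrist");w=snap("wrist");t=snap("top")
for n in("remote","shutter"):
  for r in manip.outline_of("wrist",n):
    m=r["pixels"].astype(np.uint8);c=cv2.minAreaRect(cv2.findNonZero(m))[0]
    print(n,r["conf"],np.round(r["point"]),ray("wrist",c,.044 if n=="shutter" else .02,C).round(4),m.sum())
o=np.hstack([cv2.resize(w,(480,360)),cv2.resize(t[130:280,170:320],(320,360),interpolation=3)])
cv2.imwrite("pics/m6.png",o[:,:,::-1])
E
```

```text
t 10.8167 p [ 0.5594 -0.3968  0.2185] F [-0.   0.4 -0.2] gap 8.196950861535188e-06
[ 0.495 -0.392  0.22 ] shift [ 0.0633 -0.0128 -0.0012]
remote 0.91 [478. 114.] [ 0.519  -0.2339  0.02  ] 11207
remote 0.79 [514. 281.] [ 0.697  -0.2255  0.02  ] 8549
remote 0.7 [315. 134.] [ 0.4984 -0.3889  0.02  ] 10268
shutter 0.95 [312. 143.] [ 0.4992 -0.3897  0.044 ] 1276
shutter 0.93 [522. 294.] [ 0.6976 -0.2276  0.044 ] 1056
shutter 0.79 [488. 118.] [ 0.5206 -0.2354  0.044 ] 1437
```

View pics/m6.png

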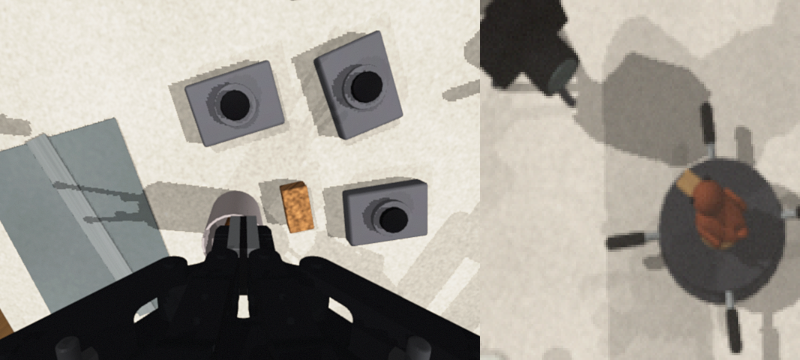

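Left: the remote is at (385,212) with its button at (393,219) in the half-size wrist view. The fingers hover over the brush cup and clear it. Right: the beak points up-left at the lens, and the sleeves are at (707,105), (612,243) and (733,352).

```bash
python3 - <<'E'
from h import *
P=[ray("top",[(x-480)/(320/150)+170,y/2.4+130],.043)[:2] for x,y in((707,105),(733,352),(612,243))]
an=lambda v:np.degrees(np.arctan2(v[1],v[0]))
print(an(P[0]-P[1])+45,an(P[2]-AX)-45)
E
```

```text
47.708783115396585 48.5990740187509
```

Call:
move_arm:
  plan:
    - [0,0,0,0.03,-0.005,0,1]
    - [0,0,0,0.03,-0.0055,0,1]
    - [0,0,0,0,0,0.04,1]
    - [0,0,0,0,0,0.04,1]
    - [0,0,0,0,0,0.04,1]
    - [0,0,0,0,0,0.04,1]
    - [0,0,0,0,0,0.02,1]
    - [0,0,0,0,0,0,1]

```text
t: 11.68
position: [0.4963, -0.385, 0.0373]
orientation: [-0.005, 0.134, 0.991, 0.003]
wrist_force: [-0.9, 0.7, 0.7]
finger_gap: 0.0003
gripper_force: 0.0
```

```bash
python3 - <<'E'
from h import *
go([.4985,-.3905,.03]); snap("wrist"); go()
E
```

```text
t 11.6833 p [ 0.4963 -0.385   0.0373] F [-0.9  0.7  0.7] gap 0.0003141434232910539
[ 0.498 -0.39   0.03 ] shift [-0.0037 -0.0047  0.0073]
t 11.7333 p [ 0.4982 -0.3868  0.0402] F [-0.8 -0.8  0.2] gap 1.0148678489863318e-06
```

Call:
move_arm:
  plan:
    - [0,0,0,-0.001,-0.003,0.01,1]
    - [0,0,0,0,0,0.01,1]
    - [0,0,0,0,0,0,1]
    - [0,0,0,0,0,0.004,1]
    - [0,0,0,0,0,0,1]

```text
t: 12.15
position: [0.5004, -0.3932, 0.0187]
orientation: [0.0, 0.135, 0.991, -0.0]
wrist_force: [0.1, 0.4, -0.2]
finger_gap: -0.0001
gripper_force: 0.0
```

Call:
move_arm:
  plan:
    - [0,0,0,0,0,0.003,1]
    - [0,0,0,0,0,0,1]
    - [0,0,0,0,0,0,1]

```text
t: 12.4
position: [0.5002, -0.3931, 0.0155]
orientation: [0.0, 0.135, 0.991, -0.0]
wrist_force: [0.0, -0.3, 0.3]
finger_gap: -0.0002
gripper_force: 0.0
```

Call:
move_arm:
  plan:
    - [0,0,0,0,0,0.002,1]
    - [0,0,0,0,0,0,1]
    - [0,0,0,0,0,0,1]

```text
t: 12.65
position: [0.5001, -0.393, 0.0133]
orientation: [-0.0, 0.135, 0.991, 0.0]
wrist_force: [0.7, 0.5, -0.7]
finger_gap: -0.0
gripper_force: 0.0
```

Call:
move_arm:
  plan:
    - [0,0,0,0,0,0.002,1]
    - [0,0,0,0,0,0,1]
    - [0,0,0,0,0,0,1]

```text
t: 12.9
position: [0.5001, -0.3929, 0.0112]
orientation: [-0.0, 0.135, 0.991, 0.0]
wrist_force: [0.7, 0.6, 0.1]
finger_gap: -0.0
gripper_force: 0.0
```

Call:
move_arm:
  plan:
    - [0,0,0,0,0,0.002,1]
    - [0,0,0,0,0,0,1]
    - [0,0,0,0,0,0,1]

```text
t: 13.15
position: [0.5001, -0.3929, 0.0092]
orientation: [-0.0, 0.135, 0.991, 0.0]
wrist_force: [0.1, 0.2, 0.1]
finger_gap: 0.0003
gripper_force: 0.0
```

Call:
move_arm:
  plan:
    - [0,0,0,0,0,0.002,1]
    - [0,0,0,0,0,0,1]
    - [0,0,0,0,0,0,1]

```text
t: 13.4
position: [0.5001, -0.3929, 0.0072]
orientation: [-0.0, 0.135, 0.991, 0.0]
wrist_force: [-0.2, 0.7, 0.4]
finger_gap: -0.0002
gripper_force: 0.0
```

Call:
move_arm:
  plan:
    - [0,0,0,0,0,0.002,1]
    - [0,0,0,0,0,0,1]
    - [0,0,0,0,0,0,1]

```text
t: 13.65
position: [0.5001, -0.3929, 0.0052]
orientation: [-0.0, 0.135, 0.991, 0.0]
wrist_force: [-0.1, 0.2, 0.6]
finger_gap: -0.0002
gripper_force: 0.0
```

Call:
move_arm:
  plan:
    - [0,0,0,0,0,0.002,1]
    - [0,0,0,0,0,0,1]
    - [0,0,0,0,0,0,1]

```text
t: 13.9
position: [0.5004, -0.3932, 0.0035]
orientation: [0.0, 0.135, 0.991, -0.0]
wrist_force: [-0.4, -0.2, 1.4]
finger_gap: -0.0003
gripper_force: 0.7
```

```bash
python3 - <<'E'
from h import *
s=manip.sense();go();w=snap("wrist");sc=snap("scene")
u,v=proj("scene",s["position"]).astype(int)
o=np.hstack([cv2.resize(w[150:360,200:480],(400,300)),cv2.resize(sc[v-60:v+45,u-70:u+70],(400,300),interpolation=3)])
cv2.imwrite("pics/m7.png",o[:,:,::-1])
E
```

```text
t 13.9 p [ 0.5004 -0.3932  0.0035] F [-0.4 -0.2  1.4] gap -0.0003192432133153779
```

View pics/m7.png

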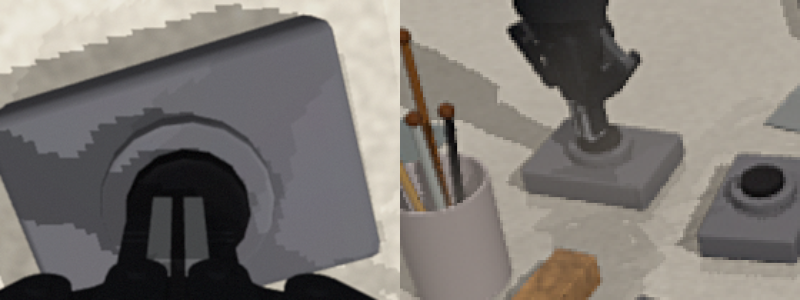

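The fingertips rest centred on the button (wrist crop 185,220), and the force is just starting to rise. That was my 11th picture, one over the limit of 10, so I'll go by force readings from here.

Call:
move_arm:
  plan:
    - [0,0,0,0,0,0.003,1]
    - [0,0,0,0,0,0,1]
    - [0,0,0,0,0,0.002,1]
    - [0,0,0,0,0,0,1]
    - [0,0,0,0,0,0,1]

```text
t: 14.42
position: [0.5005, -0.3933, -0.0014]
orientation: [0.0, 0.135, 0.991, -0.0]
wrist_force: [0.2, 1.0, 3.4]
finger_gap: -0.0001
gripper_force: 1.8
```

Call:
move_arm:
  plan:
    - [0,0,0,0,0,0.002,1]
    - [0,0,0,0,0,0,1]
    - [0,0,0,0,0,0,1]

```text
t: 14.67
position: [0.5005, -0.3933, -0.002]
orientation: [0.001, 0.135, 0.991, -0.0]
wrist_force: [-1.4, 1.6, 12.0]
finger_gap: 0.0002
gripper_force: 5.9
```

Force jumped to 12 N with almost no further travel, so the button is fully down. Releasing straight up.

Call:
move_arm:
  plan:
    - [0,0,0,0,0,-0.005,1]
    - [0,0,0,0,0,-0.01,1]
    - [0,0,0,0,0,-0.03,1]
    - [0,0,0,0,0,-0.04,1]
    - [0,0,0,0,0,-0.04,1]
    - [0,0,0,0,0,-0.04,1]
    - [0,0,0,0,0,0,1]
    - [0,0,0,0,0,0,1]

```text
t: 15.33
position: [0.5017, -0.3943, 0.165]
orientation: [0.003, 0.135, 0.991, -0.002]
wrist_force: [-0.8, 1.6, -0.9]
finger_gap: -0.0003
gripper_force: 0.0
```

```bash
python3 - <<'E'
from h import *
t=snap("top");go()
for r in manip.outline_of("top","remote"):print(r["conf"],r["point"])
print(manip.hand_in())
E
```

```text
t 15.3833 p [ 0.5003 -0.393   0.1625] F [-0.2  0.3 -0.9] gap 0.00017371958979271455
0.89 [392.1, 230.1]
0.76 [442.2, 237.5]
0.68 [385.3, 172.3]
0.55 [282.1, 223.6]
the job is handed in; nothing more can be done
None
```

The job is handed in, with no verdict returned: the duck measured within about 1–2° of the lens, and the rightmost remote's shutter was pressed once to its stop (12 N) and released; I viewed 11 pictures, one over the limit, and the first push passed over a sleeve without touching it because the fingertips sit 3–4 cm above the reported TCP.

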